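# Unplug the blow-off nozzle from its push-fit port

## Task

The bent blow-off nozzle has to come off the air manifold (the air is already shut off). Press the grey release ring of its push-fit fitting squarely and gently all the way down until it stops, and with the ring held down draw the pipe straight up out of the fitting, never tugging against the gripping teeth; then stand the nozzle pipe-end down, fully home, in the empty hole of the wooden rack and let go. Do not push the other things on the bench about.

Things in the scene. Friction and masses are not known exactly. Their poses are not given: they have to be found in the camera images.
- nozzle_mid (a point): Bent blow-off nozzle of rigid aluminium pipe. Point on the axis of its upright leg (16 mm diameter), half-way up, 44 mm above its lower end. z up the leg, x along the side arm. The arm (12 mm thick, 16 mm at root and brass tip, tip 72 mm out) has its underside 72 mm and top 88 mm above the lower end; it points within 1 rad of +x. Mass 50 to 95 g.
- nozzle: The same nozzle; origin at the centre of its lower end. Lower end chamfered 2 x 3 mm; a groove 10 mm in diameter from 12 to 18 mm up is hidden in the fitting. At the start the pipe is seated on the fitting's bottom, its lower 34 to 46 mm inside fitting and ring, the rest of the upright bare up to the arm.
- ring_mid (a point): Top face of the nozzle's raised release ring, on its axis, give or take 6 mm of height: the ring sits in a black screw cap (cap, 41 mm across, its top 11 mm below the ring's top) that is screwed on more or less far, differently each time; this point is fixed to the fitting at mid height. Grey flanged ring round the pipe, 34 mm outside, 18 mm bore, 5 mm thick. z up.
- fitting: Push-fit fitting holding the nozzle; origin at the centre of its underside, 45 mm below ring_mid, z up. Ring: 6 mm travel to a hard stop, spring 6 N at first, 14 N at the stop; press on to 16 to 20 N to feel the stop. Press it with fingertips 18 to 26 mm apart astride the pipe, on both sides, then pinch the pipe there and lift. It stands 32 N of press, 40 N of pull.
- teeth (a point): Centre of three hidden teeth, 19 mm above the fitting's underside, on the axis. They lie in the pipe's groove, draw back as the ring goes down (clear at 4.5 mm of its 6) and return as it rises. The pipe is past them after 1.5 mm of lift: from a ring on its stop, fingertips, ring and pinched pipe may rise together; from a ring part way down the teeth catch the pipe.
- manifold: Air manifold fixed to the bench: aluminium bar 44 x 236 mm, long side along its y, top 50 mm up, three fittings on it 75 mm apart (the nozzle's may be any of them; the others hold a blanking plug and a nipple, at most 27 mm higher than ring_mid), black regulator 80 mm high at its +y end, out to y = 184 mm. Origin at the centre of its underside.
- free_hole (a point): Centre of the mouth of the empty hole in the wooden rack fixed to the bench: 19 mm in diameter, 26 mm deep, rim chamfered 2 mm, z up, 54 mm above the bench. One of three holes 75 mm apart in a row of blocks along its y (any of the three); the other two hold short straight nozzles that stand 36 to 38 mm above the blocks.
- bowl: Turned wooden bowl, 144 mm across, 65 mm high, on the bench. Origin under its centre.
- chuck_key: Steel T-handled chuck key, 105 mm long, 19 mm thick, lying between manifold and rack. Origin below its middle.
- calipers: Steel outside calipers, 160 mm long, lying flat near the robot. Origin below their middle.
- glue: White glue bottle, 56 mm in diameter, 110 mm high. Origin under its centre.
There are look-alikes about, which are no part of the job. What is shaped like the nozzle but orange is not meant.

How it is judged:
By the outcome, as a careful person would: the job done as asked, in the order asked, and still so for the second after the job is handed in, with the robot touching nothing.
It also fails if it takes over 58 s, if anything falls off the work surface, if the arm or the gripper's body presses on something with over 40 N, if the wrist force passes 120 N, or if a joint passes its speed limit or range.

## Robot

A 6-joint arm with a two-finger parallel gripper is mounted at the origin on the work surface. World frame = base frame: x ahead of the robot, y to its left, z up, the work surface at z = 0. Lengths are in m, angles in rad, forces in N, time in s.
With the tool pointing down it reaches from about 0.4 to 0.825 m from the base axis. Payload 7 kg.
Tool frame: the origin (TCP) lies where the fingers leave the gripper's body, on its centre line; the fingertips stand 73 mm ahead of it and the grasp point (between the pads) lies 54 mm ahead of it; z points along the fingers, y is the direction in which the jaws open and shut (so a half turn about z gives the same grasp; the last joint's range is limited). The gripper opens to 85 mm and grips with 20 to 120 N. Pads are 22 mm wide; open, the fingers measure 114 mm over their backs; the gripper's body (76 mm by 85 mm) begins 54 mm behind the grasp point. The pads swing forward as they close: fully open they stand 13 mm farther back than shut.
Start: joints at [1.43, 0.359, 0.012, 0, -1.224, -0.288], TCP at [0.281, 0.614, 0.304] pointing down, gripper open.
Joint ranges: [-3.07, 3.07], [-1.43, 2.12], [-1.02, 1.25], [-3.03, 1.67], [-3.05, -0], [-3.03, 3.03]. Speed limits (rad/s): [2.39, 2.39, 3.01, 3.14, 3.14, 3.14].

## Interface

Orientations are given as a unit quaternion [x, y, z, w].
In Python, from bench import bot, eyes gives the robot as it stands.
- The arm moves only by the tool play_rows, never from a script. Its argument "deltas" is one flat list of numbers, 5 for each row, row after row: the shift along the tool's x, y, z in mm, then the turn about the tool's z in rad, then the closure, from 0 (fully open) to 1 (shut). A call has exactly 8 rows; each row shifts and turns the commanded pose from where the row before left it, along the tool's axes as they then stand; what a row does not reach is not made up. A row lasts 1/12 s, in which the tool goes at most 41.7 mm and 7.16 degrees, less where a joint would pass 70% of its speed; a pose out of reach is approached as far as the arm can. A call is refused whole if a number of a shift passes 41.7 or a number of a turn 0.125, either way. A call with a gripper value outside its range is refused whole. The fingers move at their own pace and stop on an object; the grip force is fixed at half the most. Time passes only in rows, so rows that do not move let the fingers close, or fill a call up. It gives the time, the measured TCP pose, the force and the opening at its end, in the units of the state.
- bot.get_obs(): the state, without advancing time (a new reading comes with each control period).
- eyes.capture(name): name is "side" or "top"; returns a dict with "img" (480x640x3 uint8, blue, green, red), "fovy" (degrees; the focal length in pixels is half the picture's height over the tangent of half this angle, whatever the lens; pixels are square), "cx", "cy" (the principal point, pixels), "position" and "attitude" of the camera in the world. Camera axes: x right, y down, z forward; pixel columns grow to the right and rows downward; lengths in m; the calibration is good to about 2 mm. A picture is of the moment at which its call begins. There is no depth.
- bot.close_job(): hands the job in, once; it reports no verdict.
Trained networks look in a picture, given as the dict that the camera call returned (one of the last four; its "shot" number tells which), for a name from the list of things; names that differ only in an ending like _2 or _b are one class to them, and where a whole thing is asked for, a point or a joint stands for the part that bears it (a point fixed in the world has none). Each returns a list of dicts, best first, with "p" (0 to 1); they miss things now and then, are a little off and sometimes report something else, mostly with a low value. They report only what shows in the picture. A call takes as long as a camera call. They do not tell look-alikes from the thing itself.
- eyes.recognise(picture, thing): "location" ([x, y, z] in m, in the coordinates of the camera as it stood for that picture, good to about 4 mm: the middle of the surface that is visible of it).
- eyes.pinpoint(picture, thing): "location" ([x, y, z] in m, in the coordinates of the camera as it stood for that picture, good to about 4 mm: a listed point, or the origin of a listed thing).
The state is a dict: "clock": time; "joint_positions": joint angles; "joint_velocities": joint speeds; "effort": joint torques, N m; "position": TCP position; "orientation": TCP orientation; "wrist_force": force on the tool from outside, world axes, zero at the start; "torque": the same for the moment, N m; "grip_width": finger opening in m.
Only numpy, scipy, OpenCV 4.12 (cv2) and the standard library are available. Lean on these libraries where they do the work, as an engineer would, in place of code of your own. Each camera call takes 0.05 s, during which the arm holds its last target. There are 200 camera calls.

## Working session

There is one attempt and no reset: what is moved stays moved. The work goes in short steps, Python scripts to look and compute and a tool call to move; the robot and the scene stay as the last step left them, time stands still between calls to the robot, and variables do not carry over. Pictures are saved under pics/ and viewed, about 8 in all and at most 12, crops included, and the job is handed in when it is done.

Besides the shell and the picture viewer there is one more tool, called after "Request:" by a JSON object that holds its "api" and its "payload", one argument or row to a line. play_rows: Moves the arm, as the interface text tells. Its arguments: {"type":"object","properties":{"deltas":{"type":"array"}},"required":["deltas"]}

```bash
mkdir -p pics; cat > h.py <<'E'
import numpy as np, cv2
from scipy.spatial.transform import Rotation as R
from bench import bot, eyes
def world(c,p):
    a=np.array(c["attitude"]); 
    M=R.from_quat(a).as_matrix() if a.size==4 else a.reshape(3,3)
    return M@np.array(p)+np.array(c["position"])
def pix(c,P):
    a=np.array(c["attitude"]); M=R.from_quat(a).as_matrix() if a.size==4 else a.reshape(3,3)
    q=M.T@(np.array(P)-np.array(c["position"])); f=240/np.tan(np.radians(c["fovy"])/2)
    return np.array([c["cx"]+f*q[0]/q[2],c["cy"]+f*q[1]/q[2]])
E
python3 - <<'E'
from h import *
o=bot.get_obs(); print({k:np.round(v,3) for k,v in o.items()})
for n in("side","top"):
    c=eyes.capture(n); cv2.imwrite(f"pics/{n}0.png",c["img"]); print(n,c["fovy"],c["cx"],c["cy"],c["position"],c["attitude"])
    for t in("nozzle_mid","nozzle","ring_mid","fitting","manifold","free_hole","bowl","chuck_key","calipers","glue"):
        for d in eyes.pinpoint(c,t)[:4]:
            w=world(c,d["location"]); print(t,round(d["p"],2),np.round(w,3),np.round(pix(c,w)))
E
```

```text
{'clock': np.float64(0.0), 'joint_positions': array([ 1.43 ,  0.359,  0.011, -0.   , -1.224, -0.288]), 'joint_velocities': array([ 0.001, -0.001,  0.001, -0.001,  0.001,  0.002]), 'effort': array([ 2.0000e-03, -5.8332e+01,  2.9343e+01,  6.9370e+00, -6.0000e-03,
       -0.0000e+00]), 'position': array([0.281, 0.614, 0.303]), 'orientation': array([ 0.977, -0.213, -0.   ,  0.001]), 'wrist_force': array([-0.437,  0.12 ,  0.154]), 'torque': array([-0.048, -0.041,  0.021]), 'grip_width': np.float64(0.085)}
side 47.34238471141062 322.1930986136857 236.89603056754453 [ 0.00401399 -0.54268114  0.78058723] [ 0.85237152 -0.32198026  0.15034135 -0.38365217]
nozzle_mid 0.84 [0.357 0.366 0.006] [164. 226.]
nozzle_mid 0.76 [0.56  0.158 0.102] [295. 198.]
nozzle_mid 0.67 [0.704 0.061 0.002] [375. 228.]
nozzle 0.69 [0.395 0.397 0.01 ] [171. 210.]
ring_mid 0.69 [0.558 0.16  0.091] [293. 201.]
fitting 0.55 [0.563 0.151 0.047] [299. 219.]
manifold 0.59 [ 0.542  0.235 -0.003] [268. 223.]
free_hole 0.62 [ 0.497 -0.338  0.056] [469. 386.]
bowl 0.95 [ 0.705  0.063 -0.001] [374. 228.]
chuck_key 0.6 [ 0.604 -0.018 -0.005] [368. 270.]
calipers 0.88 [ 0.443 -0.005 -0.001] [303. 305.]
glue 0.8 [ 0.69  -0.073  0.001] [417. 263.]
top 42.82577047255411 320.1094443315105 234.55225110907003 [0.39534707 0.07105496 1.50922902] [ 0.70978368 -0.70262998  0.04111113 -0.02877695]
nozzle_mid 0.66 [0.361 0.367 0.003] [188. 308.]
nozzle_mid 0.6 [0.564 0.162 0.096] [271. 222.]
nozzle 0.58 [0.56  0.163 0.051] [272. 226.]
nozzle 0.55 [0.392 0.401 0.009] [173. 295.]
fitting 0.52 [0.542 0.23  0.003] [245. 235.]
manifold 0.95 [0.547 0.229 0.003] [246. 233.]
free_hole 0.96 [ 0.499 -0.343  0.054] [483. 253.]
bowl 0.97 [ 0.704  0.062 -0.002] [314. 172.]
chuck_key 0.76 [ 0.603 -0.018  0.001] [346. 212.]
chuck_key 0.63 [0.544 0.23  0.003] [245. 234.]
calipers 0.74 [ 0.44  -0.013  0.002] [343. 277.]
glue 0.57 [ 0.689 -0.071 -0.002] [367. 178.]
```

View pics/side0.png

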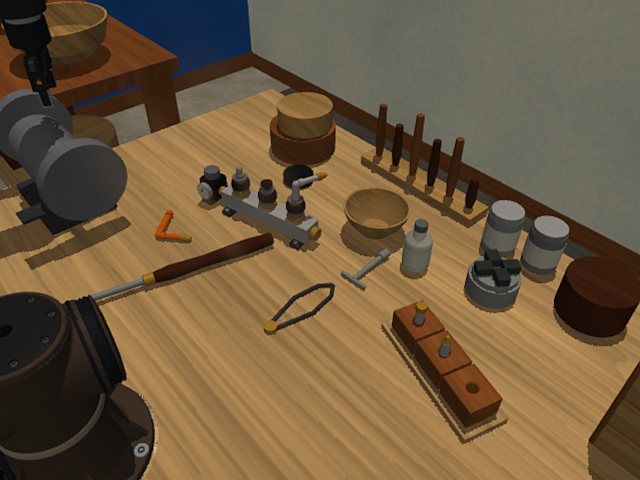

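View pics/top0.png

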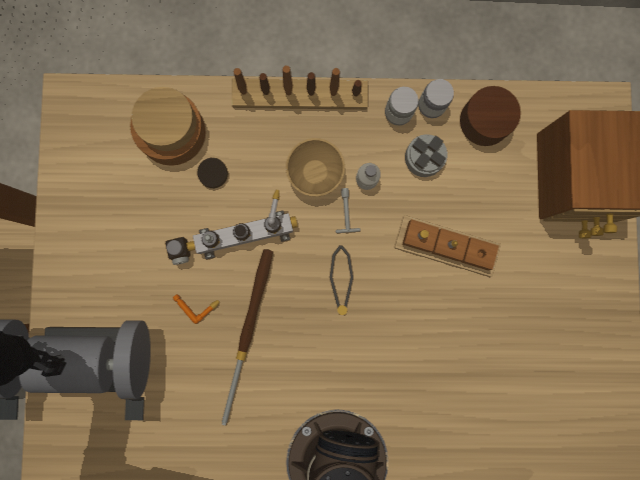

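```bash
python3 - <<'E'
import cv2
i=cv2.imread("pics/side0.png")[120:270,220:380]; j=cv2.imread("pics/top0.png")[160:280,210:338]
cv2.imwrite("pics/c1.png",cv2.hconcat([cv2.resize(i,(480,450),interpolation=3) if 0 else cv2.resize(i,(400,375),interpolation=cv2.INTER_CUBIC),cv2.resize(j,(400,375),interpolation=cv2.INTER_CUBIC)]))
E
```

```text
(no output)
```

View pics/c1.png

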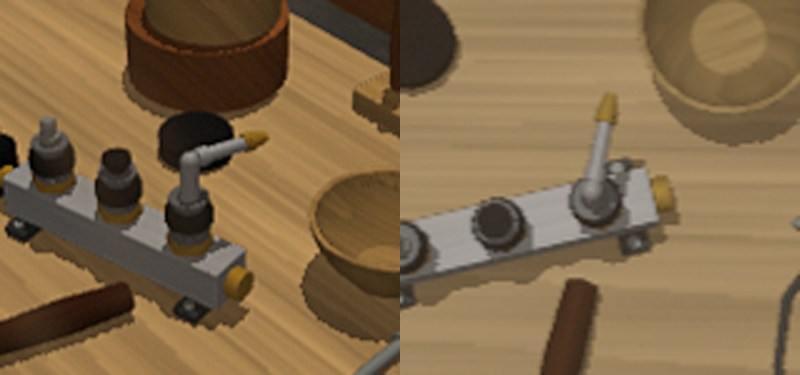

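The wanted nozzle is the grey pipe with a brass tip in the -y fitting of the manifold, at side px (295,198) and top px (272,222). These could be mistaken for it:
- The orange bent piece lying at side (172,228) and top (197,308). It is excluded by colour.
- The nipple at side (240,180) and the plug at side (267,190). Neither has an arm.

In the rack, side (421,312) and (446,345) are full, so the free hole is at side (472,387) and top (482,253). The crop confirms the choice.

```bash
cat >> h.py <<'E'
def ray(c,u,v,z):
    f=240/np.tan(np.radians(c["fovy"])/2)
    d=world(c,[(u-c["cx"])/f,(v-c["cy"])/f,1])-np.array(c["position"]); p=np.array(c["position"])
    return p+d*(z-p[2])/d[2]
def plan(target,yaw):
    """world fingertip-point target of TCP -> tool-frame mm offset and turn"""
    o=bot.get_obs(); r=R.from_quat(o["orientation"]); M=r.as_matrix()
    return np.round(1000*M.T@(np.array(target)-o["position"]),1), yaw-np.arctan2(M[1,0],M[0,0])
E
python3 - <<'E'
from h import *
S={}
for k in range(4):
  for n in("side","top"):
    c=eyes.capture(n)
    for t,g in(("nozzle_mid",(.56,.16)),("ring_mid",(.56,.16)),("fitting",(.56,.16)),("manifold",(.545,.23)),("free_hole",(.498,-.34))):
        for d in eyes.pinpoint(c,t):
            w=world(c,d["location"])
            if np.hypot(*(w[:2]-g))<.03: S.setdefault((t,n),[]).append(w)
    if k==3:
        if n=="top": a,b=ray(c,271.8,220.8,.139),ray(c,276.2,190.4,.135)
        else: a,b=ray(c,295,184,.139),ray(c,326,174,.135)
        print(n,a,b,np.arctan2(*(b-a)[1::-1]))
for k in sorted(S): print(k,len(S[k]),np.round(np.mean(S[k],0),4),np.round(np.std(S[k],0),4))
E
```

```text
side [0.55811955 0.15345135 0.139     ] [0.63189972 0.14310209 0.135     ] -0.13936218217125115
top [0.56133221 0.15684712 0.139     ] [0.63142654 0.14830517 0.135     ] -0.12126578060054351
('fitting', 'side') 4 [0.5614 0.1551 0.0487] [0.0019 0.0005 0.0015]
('free_hole', 'side') 4 [ 0.498 -0.341  0.055] [0.0014 0.0005 0.0012]
('free_hole', 'top') 4 [ 0.501  -0.3429  0.0533] [0.0006 0.0004 0.0014]
('manifold', 'side') 4 [ 0.5421  0.2355 -0.0018] [0.0014 0.0027 0.0017]
('manifold', 'top') 4 [0.5427 0.2306 0.0034] [0.0017 0.0003 0.0007]
('nozzle_mid', 'side') 4 [0.5636 0.1589 0.0992] [0.0013 0.001  0.0007]
('nozzle_mid', 'top') 6 [0.5612 0.1622 0.0791] [0.0025 0.0013 0.0189]
('ring_mid', 'side') 5 [0.5561 0.1614 0.0896] [0.0019 0.0017 0.0118]
('ring_mid', 'top') 1 [0.5623 0.1647 0.0954] [0. 0. 0.]
```

```bash
python3 - <<'E'
from h import *
print(plan([.561,.158,.290],-.13), bot.get_obs()["clock"])
E
```

```text
(array([444.5, 298. ,  13.9]), np.float64(0.2987737284174326)) 3.5
```

Request:
{"api": "play_rows", "payload": {
  "deltas": [31.8, 21.3, 1, 0, 0.5, 31.8, 21.3, 1, 0, 0.5, 31.8, 21.3, 1, 0, 0.5, 31.8, 21.3, 1, 0, 0.5, 31.8, 21.3, 1, 0, 0.5, 31.8, 21.3, 1, 0, 0.5, 31.8, 21.3, 1, 0, 0.5, 31.8, 21.3, 1, 0, 0.5]
}}

```text
clock: 4.17
position: [0.4418, 0.3514, 0.2962]
orientation: [0.977, -0.213, 0.0, -0.0]
wrist_force: [0.0, 0.5, -0.3]
grip_width: 0.0428
```

Request:
{"api": "play_rows", "payload": {
  "deltas": [31.8, 21.3, 1, 0, 0.5, 31.8, 21.3, 1, 0, 0.5, 31.8, 21.3, 1, 0, 0.5, 31.8, 21.3, 1, 0, 0.5, 31.8, 21.3, 1, 0, 0.5, 31.8, 21.3, 1, 0, 0.5, 0, 0, 0, -0.1, 0.5, 0, 0, 0, -0.1, 0.5]
}}

```text
clock: 4.83
position: [0.5625, 0.1552, 0.2896]
orientation: [0.993, -0.114, -0.0, 0.0]
wrist_force: [0.7, 0.8, -0.1]
grip_width: 0.0426
```

Request:
{"api": "play_rows", "payload": {
  "deltas": [0, 0, 0, -0.1, 0.55, 0, 0, 8, 0, 0.55, 0, 0, 8, 0, 0.55, 0, 0, 8, 0, 0.55, 0, 0, 8, 0, 0.55, 0, 0, 0, 0, 0.55, 0, 0, 0, 0, 0.55, 0, 0, 0, 0, 0.55]
}}

```text
clock: 5.5
position: [0.5617, 0.1578, 0.2579]
orientation: [0.998, -0.064, 0.0, 0.0]
wrist_force: [-0.3, 0.5, 0.7]
grip_width: 0.0383
```

```bash
python3 - <<'E'
from h import *
o=bot.get_obs(); print(o["clock"],o["position"],o["wrist_force"],o["grip_width"],plan([.561,.158,.255],-.13))
I=[]
for n in("side","top"):
    c=eyes.capture(n); u,v=pix(c,[.561,.158,.14]).astype(int)
    I.append(cv2.resize(c["img"][max(v-70,0):v+50,u-64:u+64],(400,375),interpolation=cv2.INTER_CUBIC)); print(u,v)
    p=o["position"]; print(pix(c,p-[0,0,.06]),pix(c,[p[0],p[1],.139]))
cv2.imwrite("pics/c2.png",cv2.hconcat(I))
E
```

```text
5.5 [0.56167455 0.15776532 0.25793375] [-0.27529585  0.5397025   0.68626555] 0.038324874989352595 (array([-0.7, -0.1,  2.9]), np.float64(-0.0010541370437386066))
294 182
[294.27977144 157.4003473 ] [294.99995317 182.3567935 ]
271 220
[269.71964189 217.33101819] [271.39442186 220.64445115]
```

View pics/c2.png

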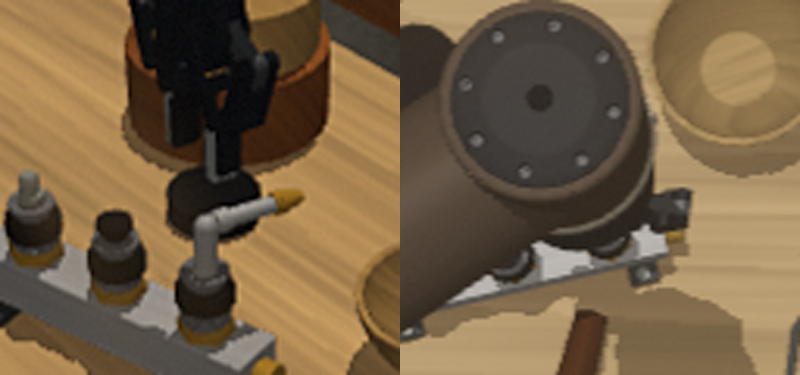

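The fingers are centred over the pipe in the side view: tip midpoint at crop (203,155), pipe at (205,225). Next I go down astride it and narrow the jaws while watching the side force.

Request:
{"api": "play_rows", "payload": {
  "deltas": [0, 0, 10, 0, 0.55, 0, 0, 10, 0, 0.55, 0, 0, 10, 0, 0.55, 0, 0, 10, 0, 0.55, 0, 0, 10, 0, 0.55, 0, 0, 10, 0, 0.55, 0, 0, 10, 0, 0.55, 0, 0, 0, 0, 0.55]
}}

```text
clock: 6.27
position: [0.5605, 0.157, 0.1852]
orientation: [0.998, -0.065, -0.002, 0.001]
wrist_force: [-0.3, 0.0, -0.2]
grip_width: 0.0385
```

Request:
{"api": "play_rows", "payload": {
  "deltas": [0, 0, 0, 0, 0.65, 0, 0, 0, 0, 0.68, 0, 0, 0, 0, 0.7, 0, 0, 0, 0, 0.72, 0, 0, 0, 0, 0.72, 0, 0, 0, 0, 0.72, 0, 0, 0, 0, 0.72, 0, 0, 0, 0, 0.72]
}}

```text
clock: 6.93
position: [0.5616, 0.1576, 0.1881]
orientation: [0.998, -0.064, 0.0, -0.0]
wrist_force: [-0.1, -0.0, 0.5]
grip_width: 0.0244
```

```bash
python3 - <<'E'
from h import *
o=bot.get_obs(); print(o["clock"],o["position"],o["wrist_force"],o["torque"],o["grip_width"])
c=eyes.capture("side"); u,v=pix(c,[.561,.158,.13]).astype(int); print(u,v)
I=[cv2.resize(c["img"][v-45:v+45,u-48:u+48],(800,750),interpolation=cv2.INTER_CUBIC)[75:675]]
cv2.imwrite("pics/c3.png",I[0])
E
```

```text
6.9333 [0.56159744 0.15757849 0.18805473] [-0.05010268 -0.01449474  0.46545066] [-0.03863727 -0.00994792 -0.04483696] 0.024391479547935416
294 186
```

View pics/c3.png

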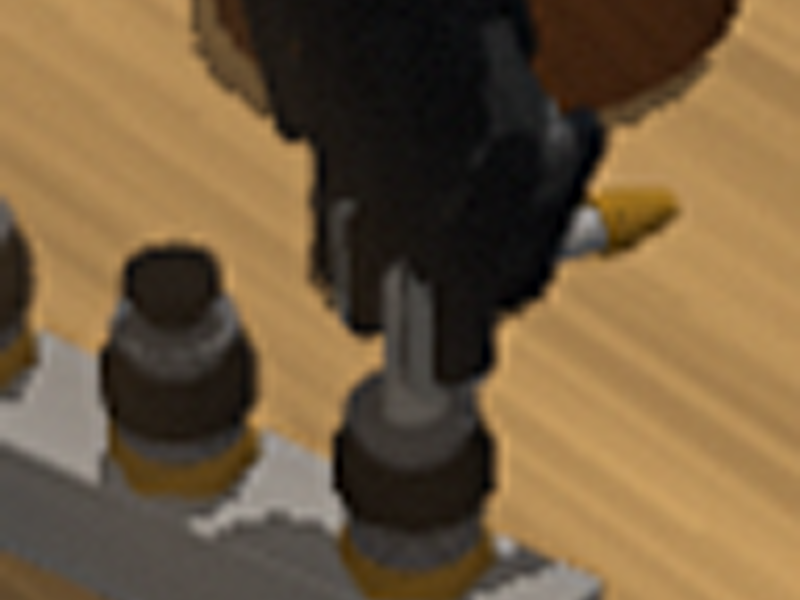

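The fingers stand astride the pipe (about (410,340) in the crop) just above the ring at (410,420), with no side force. I'll narrow to about 20.5 mm as a centring check, then feel downwards.

Request:
{"api": "play_rows", "payload": {
  "deltas": [0, 0, 0, 0, 0.74, 0, 0, 0, 0, 0.76, 0, 0, 0, 0, 0.76, 0, 0, 0, 0, 0.76, 0, 0, 1, 0, 0.76, 0, 0, 1, 0, 0.76, 0, 0, 1, 0, 0.76, 0, 0, 0, 0, 0.76]
}}

```text
clock: 7.65
position: [0.5615, 0.1575, 0.1846]
orientation: [0.998, -0.064, -0.0, 0.0]
wrist_force: [0.4, 0.3, -0.2]
grip_width: 0.0207
```

```bash
python3 -c "
from h import *
o=bot.get_obs(); print(o['clock'],o['position'],o['wrist_force'],o['torque'],o['grip_width'])"
```

```text
7.65 [0.56145062 0.15750112 0.18460486] [ 0.40078011  0.3483402  -0.24735696] [ 0.02137786  0.00242745 -0.01422664] 0.020661029743488185
```

Request:
{"api": "play_rows", "payload": {
  "deltas": [0, 0, 1.5, 0, 0.76, 0, 0, 1.5, 0, 0.76, 0, 0, 1.5, 0, 0.76, 0, 0, 1.5, 0, 0.76, 0, 0, 1.5, 0, 0.76, 0, 0, 1, 0, 0.76, 0, 0, 0, 0, 0.76, 0, 0, 0, 0, 0.76]
}}

```text
clock: 8.32
position: [0.5616, 0.1576, 0.1763]
orientation: [0.998, -0.064, -0.0, 0.0]
wrist_force: [-0.5, -0.2, 0.4]
grip_width: 0.0203
```

Request:
{"api": "play_rows", "payload": {
  "deltas": [0, 0, 0.5, 0, 0.76, 0, 0, 0.5, 0, 0.76, 0, 0, 0.5, 0, 0.76, 0, 0, 0.5, 0, 0.76, 0, 0, 0.5, 0, 0.76, 0, 0, 0.5, 0, 0.76, 0, 0, 0, 0, 0.76, 0, 0, 0, 0, 0.76]
}}

```text
clock: 8.98
position: [0.5616, 0.1576, 0.1735]
orientation: [0.998, -0.064, 0.0, -0.0]
wrist_force: [0.1, -1.0, 1.9]
grip_width: 0.0205
```

Request:
{"api": "play_rows", "payload": {
  "deltas": [0, 0, 0.4, 0, 0.76, 0, 0, 0.4, 0, 0.76, 0, 0, 0.4, 0, 0.76, 0, 0, 0.4, 0, 0.76, 0, 0, 0.4, 0, 0.76, 0, 0, 0, 0, 0.76, 0, 0, 0, 0, 0.76, 0, 0, 0, 0, 0.76]
}}

```text
clock: 9.65
position: [0.5616, 0.1576, 0.1722]
orientation: [0.998, -0.064, 0.0, -0.0]
wrist_force: [-2.7, -0.8, 6.9]
grip_width: 0.0206
```

Request:
{"api": "play_rows", "payload": {
  "deltas": [0, 0, 0.5, 0, 0.76, 0, 0, 0.5, 0, 0.76, 0, 0, 0.5, 0, 0.76, 0, 0, 0.5, 0, 0.76, 0, 0, 0.5, 0, 0.76, 0, 0, 0.5, 0, 0.76, 0, 0, 0, 0, 0.76, 0, 0, 0, 0, 0.76]
}}

```text
clock: 10.32
position: [0.5616, 0.1575, 0.1696]
orientation: [0.998, -0.064, 0.0, -0.0]
wrist_force: [-4.5, -0.6, 10.0]
grip_width: 0.0206
```

```bash
python3 -c "
from h import *
o=bot.get_obs(); print(o['clock'],o['position'],o['wrist_force'],o['torque'],o['grip_width'])"
```

```text
10.3167 [0.56159911 0.15754816 0.16955147] [-4.4966628  -0.62757962 10.03119765] [-0.15297081  1.66749943 -0.01425811] 0.020600455377580644
```

```bash
python3 - <<'E'
from h import *
I=[]
for n,s in(("side",34),("top",60)):
    c=eyes.capture(n); u,v=pix(c,[.561,.158,.12]).astype(int); print(u,v)
    I.append(cv2.resize(c["img"][v-s:v+s,u-s:u+s],(400 if s==60 else 400,400),interpolation=cv2.INTER_CUBIC))
    for t in("nozzle","nozzle_mid","ring_mid","fitting"):
        for d in eyes.pinpoint(c,t):
            w=world(c,d["location"])
            if np.hypot(*(w[:2]-[.56,.16]))<.03: print(n,t,round(d["p"],2),np.round(w,4))
cv2.imwrite("pics/c4.png",cv2.hconcat(I)); print(bot.get_obs()["joint_positions"],bot.get_obs()["wrist_force"])
E
```

```text
294 190
side nozzle_mid 0.48 [0.5619 0.1563 0.1005]
side ring_mid 0.7 [0.5553 0.1616 0.0951]
side fitting 0.6 [0.5625 0.1552 0.0483]
271 221
[ 6.08772156e-01  3.30351024e-01 -3.66775237e-01  4.27178384e-04
 -8.73039425e-01  8.33393880e-01] [-4.07040978 -0.17441476 11.00523175]
```

View pics/c4.png

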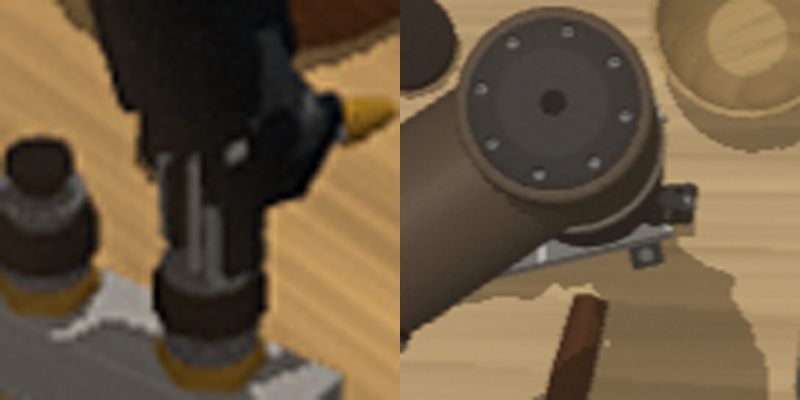

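The fingers bear on the ring on both sides of the pipe (crop (180,260) and (230,260)). There is a small side force in -x, so I'll relax it by 1 mm and see.

Request:
{"api": "play_rows", "payload": {
  "deltas": [-0.5, 0, 0, 0, 0.76, -0.5, 0, 0, 0, 0.76, 0, 0, 0, 0, 0.76, 0, 0, 0, 0, 0.76, 0, 0, 0, 0, 0.76, 0, 0, 0, 0, 0.76, 0, 0, 0, 0, 0.76, 0, 0, 0, 0, 0.76]
}}

```text
clock: 11.48
position: [0.5614, 0.1576, 0.17]
orientation: [0.998, -0.064, 0.001, -0.0]
wrist_force: [-1.0, -2.8, 11.7]
grip_width: 0.0204
```

```bash
python3 -c "
from h import *
o=bot.get_obs(); print(o['clock'],o['position'],o['wrist_force'],o['torque'],o['grip_width'])"
```

```text
11.4833 [0.56143002 0.15761787 0.16997015] [-1.04676366 -2.83517182 11.69043631] [-0.84736629  0.49075284 -0.01430841] 0.020388650293165597
```

Request:
{"api": "play_rows", "payload": {
  "deltas": [0, 0.5, 0.5, 0, 0.76, 0, 0, 0.5, 0, 0.76, 0, 0, 0.5, 0, 0.76, 0, 0, 0.5, 0, 0.76, 0, 0, 0, 0, 0.76, 0, 0, 0, 0, 0.76, 0, 0, 0, 0, 0.76, 0, 0, 0, 0, 0.76]
}}

```text
clock: 12.15
position: [0.5614, 0.1575, 0.1682]
orientation: [0.998, -0.064, 0.001, -0.0]
wrist_force: [-2.9, 0.1, 13.4]
grip_width: 0.0207
```

Request:
{"api": "play_rows", "payload": {
  "deltas": [-0.4, 0, 0.5, 0, 0.76, 0, 0, 0.4, 0, 0.76, 0, 0, 0.4, 0, 0.76, 0, 0, 0, 0, 0.76, 0, 0, 0, 0, 0.76, 0, 0, 0, 0, 0.76, 0, 0, 0, 0, 0.76, 0, 0, 0, 0, 0.76]
}}

```text
clock: 12.82
position: [0.5614, 0.1575, 0.1674]
orientation: [0.998, -0.064, 0.002, -0.001]
wrist_force: [-2.6, -2.3, 14.3]
grip_width: 0.0207
```

Request:
{"api": "play_rows", "payload": {
  "deltas": [-0.3, 0.3, 0.4, 0, 0.76, 0, 0, 0.4, 0, 0.76, 0, 0, 0, 0, 0.76, 0, 0, 0, 0, 0.76, 0, 0, 0, 0, 0.76, 0, 0, 0, 0, 0.76, 0, 0, 0, 0, 0.76, 0, 0, 0, 0, 0.76]
}}

```text
clock: 13.48
position: [0.5613, 0.1575, 0.1673]
orientation: [0.998, -0.064, 0.002, -0.001]
wrist_force: [-4.9, -0.7, 20.6]
grip_width: 0.0206
```

The ring is on its stop: height stays at 0.1673 while the force rises from 14 to 20.6 N. Now I pinch in steps.

Request:
{"api": "play_rows", "payload": {
  "deltas": [0, 0, 0, 0, 0.78, 0, 0, 0, 0, 0.78, 0, 0, 0, 0, 0.79, 0, 0, 0, 0, 0.79, 0, 0, 0, 0, 0.79, 0, 0, 0, 0, 0.79, 0, 0, 0, 0, 0.79, 0, 0, 0, 0, 0.79]
}}

```text
clock: 14.15
position: [0.5616, 0.1576, 0.1675]
orientation: [0.998, -0.064, 0.002, -0.001]
wrist_force: [-3.0, -0.1, 19.6]
grip_width: 0.0181
```

Request:
{"api": "play_rows", "payload": {
  "deltas": [0, 0, 0, 0, 0.81, 0, 0, 0, 0, 0.83, 0, 0, 0, 0, 0.86, 0, 0, 0, 0, 0.9, 0, 0, 0, 0, 1, 0, 0, 0, 0, 1, 0, 0, 0, 0, 1, 0, 0, 0, 0, 1]
}}

```text
clock: 14.82
position: [0.5617, 0.1581, 0.1676]
orientation: [0.998, -0.064, 0.003, -0.001]
wrist_force: [-3.8, 1.1, 20.8]
grip_width: 0.0147
```

```bash
python3 -c "
from h import *
o=bot.get_obs(); print(o['clock'],o['position'],o['wrist_force'],o['torque'],o['grip_width'])"
```

```text
14.8167 [0.56170556 0.15811048 0.16760804] [-3.77394078  1.08341184 20.77303442] [ 0.45392858  1.43091874 -0.00474033] 0.014717923948283305
```

Request:
{"api": "play_rows", "payload": {
  "deltas": [0, 0, -1, 0, 1, 0, 0, -1, 0, 1, 0, 0, -1, 0, 1, 0, 0, -1, 0, 1, 0, 0, -1, 0, 1, 0, 0, -1, 0, 1, 0, 0, 0, 0, 1, 0, 0, 0, 0, 1]
}}

```text
clock: 15.48
position: [0.5613, 0.1581, 0.171]
orientation: [0.998, -0.064, 0.002, -0.001]
wrist_force: [4.3, 3.7, 1.6]
grip_width: 0.0143
```

Request:
{"api": "play_rows", "payload": {
  "deltas": [0, 0, -1.5, 0, 1, 0, 0, -1.5, 0, 1, 0, 0, -1.5, 0, 1, 0, 0, -1.5, 0, 1, 0, 0, -1.5, 0, 1, 0, 0, -1.5, 0, 1, 0, 0, 0, 0, 1, 0, 0, 0, 0, 1]
}}

```text
clock: 16.15
position: [0.561, 0.158, 0.1796]
orientation: [0.998, -0.064, 0.001, -0.001]
wrist_force: [4.1, 3.5, -0.7]
grip_width: 0.0143
```

Request:
{"api": "play_rows", "payload": {
  "deltas": [0.5, -0.5, -2, 0, 1, 0, 0, -3, 0, 1, 0, 0, -4, 0, 1, 0, 0, -4, 0, 1, 0, 0, -4, 0, 1, 0, 0, -4, 0, 1, 0, 0, 0, 0, 1, 0, 0, 0, 0, 1]
}}

```text
clock: 16.82
position: [0.5609, 0.1578, 0.2008]
orientation: [0.998, -0.064, 0.001, -0.001]
wrist_force: [3.7, 3.1, 1.6]
grip_width: 0.0148
```

Request:
{"api": "play_rows", "payload": {
  "deltas": [0, 0, -6, 0, 1, 0, 0, -6, 0, 1, 0, 0, -8, 0, 1, 0, 0, -10, 0, 1, 0, 0, -10, 0, 1, 0, 0, -10, 0, 1, 0, 0, -8, 0, 1, 0, 0, 0, 0, 1]
}}

```text
clock: 17.48
position: [0.561, 0.1576, 0.2607]
orientation: [0.998, -0.064, 0.001, -0.001]
wrist_force: [0.5, -0.7, -0.5]
grip_width: 0.0147
```

```bash
python3 - <<'E'
from h import *
o=bot.get_obs(); print(o['clock'],o['position'],o['wrist_force'],o['torque'],o['grip_width'])
c=eyes.capture("side"); p=o["position"]; u,v=pix(c,p-[0,0,.08]).astype(int); print(u,v,pix(c,p-[0,0,.11]))
for t in("nozzle","nozzle_mid"):
    for d in eyes.pinpoint(c,t):
        w=world(c,d["location"]); print(t,round(d["p"],2),np.round(w-p,4))
cv2.imwrite("pics/c5.png",cv2.resize(c["img"][v-60:v+75,u-80:u+100],(800,600),interpolation=cv2.INTER_CUBIC))
print(plan([.4995,-.342,o["position"][2]],-.13))
E
```

```text
17.4833 [0.5609505  0.15763696 0.26068402] [ 0.51309016 -0.71589177 -0.52046345] [ 0.0392024  -0.02125423  0.01819075] 0.014730430712223373
294 165 [294.62057693 177.71762719]
nozzle 0.74 [-0.1708  0.2362 -0.2536]
nozzle 0.51 [ 1.000e-04 -6.000e-04 -1.143e-01]
nozzle 0.34 [-0.0057  0.0036 -0.1645]
nozzle_mid 0.81 [-0.2039  0.2101 -0.2556]
nozzle_mid 0.73 [ 0.0012 -0.0004 -0.0672]
(array([  4.2, 502.9,  -2.6]), np.float64(-0.0009676708773525))
```

View pics/c5.png

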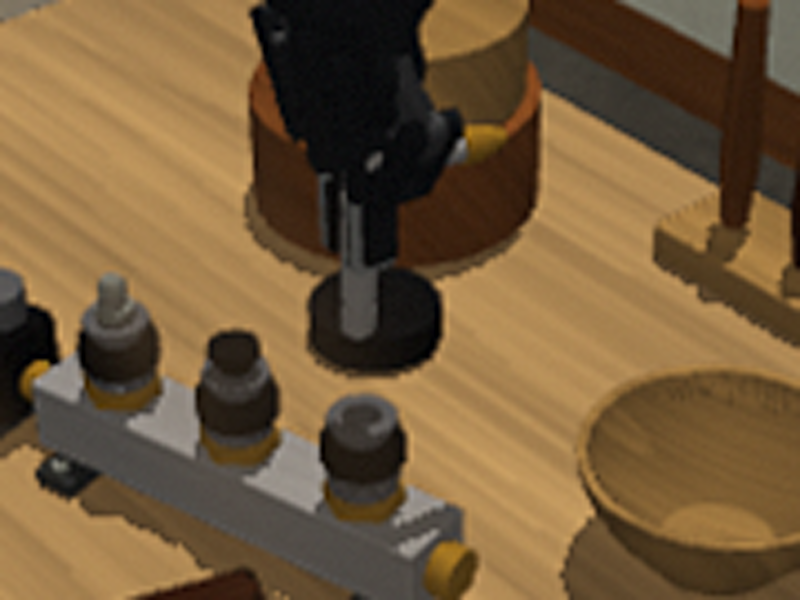

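The pipe is clear of the fitting and upright in the jaws. Its lower end is at crop (360,325), about 112 mm below the TCP. Next it goes over to the rack.

Request:
{"api": "play_rows", "payload": {
  "deltas": [0, 20, 0, 0, 1, 0.3, 35, 0, 0, 1, 0.3, 39, 0, 0, 1, 0.3, 39, 0, 0, 1, 0.3, 39, 0, 0, 1, 0.3, 39, 0, 0, 1, 0.3, 39, 0, 0, 1, 0.3, 39, 0, 0, 1]
}}

```text
clock: 18.3
position: [0.5244, -0.1311, 0.2578]
orientation: [0.998, -0.064, -0.0, 0.0]
wrist_force: [0.7, 0.2, -1.3]
grip_width: 0.0144
```

Request:
{"api": "play_rows", "payload": {
  "deltas": [0.3, 39, 0, 0, 1, 0.3, 39, 0, 0, 1, 0.3, 39, 0, 0, 1, 0.3, 39, 0, 0, 1, 0.3, 35, 0, 0, 1, 0.3, 23, 0, 0, 1, 0, 0, 0, 0, 1, 0, 0, 0, 0, 1]
}}

```text
clock: 18.97
position: [0.4987, -0.3431, 0.257]
orientation: [0.998, -0.066, -0.001, -0.0]
wrist_force: [-0.1, 0.2, -1.6]
grip_width: 0.0146
```

```bash
python3 - <<'E'
from h import *
o=bot.get_obs(); print(o['clock'],o['position'],o['orientation'],o['wrist_force'],o['grip_width'])
print(plan([.4995,-.342,.200],-.13))
E
```

```text
18.9667 [ 0.49874296 -0.34305537  0.25701425] [ 9.97835893e-01 -6.57449930e-02 -1.00503666e-03 -3.41305305e-04] [-0.0765178   0.15724432 -1.64116431] 0.014642158536153702
(array([ 0.7, -1.1, 57. ]), np.float64(0.0015844074605444736))
```

Request:
{"api": "play_rows", "payload": {
  "deltas": [0.7, -1.1, 10, 0, 1, 0, 0, 10, 0, 1, 0, 0, 12, 0, 1, 0, 0, 12, 0, 1, 0, 0, 12, 0, 1, 0, 0, 9, 0, 1, 0, 0, 5, 0, 1, 0, 0, 0, 0, 1]
}}

```text
clock: 19.63
position: [0.5, -0.34, 0.1866]
orientation: [0.998, -0.064, -0.001, -0.0]
wrist_force: [-0.7, 0.5, -1.4]
grip_width: 0.0148
```

Request:
{"api": "play_rows", "payload": {
  "deltas": [0, 0, 0, 0, 1, 0, 0, 0, 0, 1, 0, 0, 0, 0, 1, 0, 0, 0, 0, 1, 0, 0, 0, 0, 1, 0, 0, 0, 0, 1, 0, 0, 0, 0, 1, 0, 0, 0, 0, 1]
}}

```text
clock: 20.3
position: [0.5004, -0.341, 0.1884]
orientation: [0.998, -0.064, 0.0, 0.0]
wrist_force: [-0.1, -0.6, 0.5]
grip_width: 0.0147
```

```bash
python3 - <<'E'
from h import *
o=bot.get_obs(); p=o["position"]; print(o['clock'],p,o['orientation'],o['wrist_force'])
c=eyes.capture("side"); u,v=pix(c,[.4995,-.342,.07]).astype(int)
print(u,v,pix(c,p-[0,0,.112]),pix(c,[.4995,-.342,.054]))
for t in("nozzle","nozzle_mid","free_hole"):
    for d in eyes.pinpoint(c,t):
        w=world(c,d["location"]); 
        if np.hypot(*(w-p)[:2])<.05: print(t,round(d["p"],2),np.round(w,4))
cv2.imwrite("pics/c6.png",cv2.resize(c["img"][v-50:v+40,u-60:u+60],(800,600),interpolation=cv2.INTER_CUBIC))
E
```

```text
20.3 [ 0.50042632 -0.340975    0.18841299] [ 9.97924257e-01 -6.43985067e-02  8.86664488e-05  2.83051024e-05] [-0.11924999 -0.59531607  0.47706252]
474 381 [474.7668248  377.85465332] [472.12764828 387.09595794]
nozzle 0.85 [ 0.498  -0.3398  0.0754]
nozzle_mid 0.7 [ 0.5003 -0.3371  0.1204]
free_hole 0.86 [ 0.4994 -0.3403  0.0555]
```

View pics/c6.png

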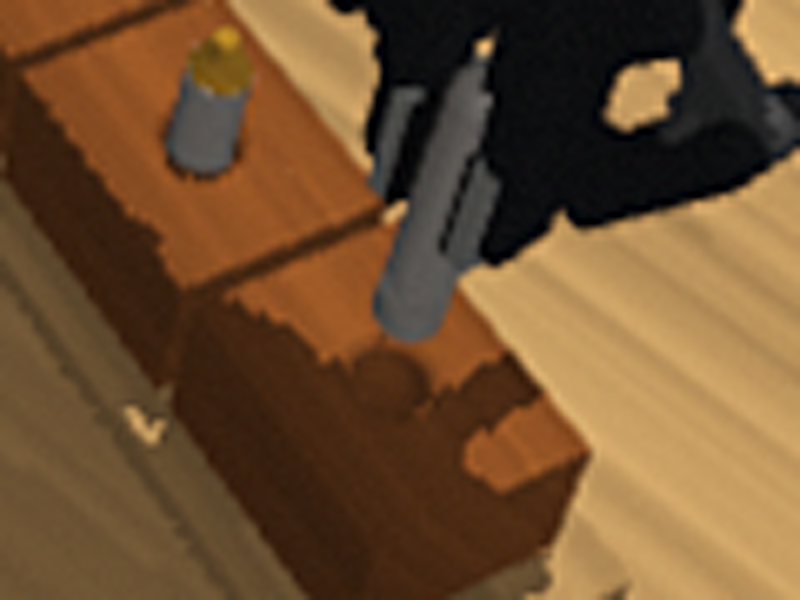

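```bash
python3 - <<'E'
from h import *
c=eyes.capture("side"); p=bot.get_obs()["position"]
for e,h in(((475.5,378.2),(472.7,388.7)),((474.8,378),(472.4,388.4))):
    a=ray(c,*e,.0764); b=ray(c,*h,.054); print(a,b,"shift world",b-a, "tool",plan(p+np.r_[(b-a)[:2],0],-.13)[0])
E
```

```text
[ 0.50076815 -0.34207597  0.0764    ] [ 0.4978369  -0.34431486  0.054     ] shift world [-0.00293125 -0.00223888 -0.0224    ] tool [-2.6  2.6  0. ]
[ 0.50026183 -0.34116108  0.0764    ] [ 0.49792434 -0.34368706  0.054     ] shift world [-0.00233749 -0.00252597 -0.0224    ] tool [-2.   2.8  0. ]
```

The hole is at crop (391,385) and the pipe end at (410,315), nearly above it. I'll apply a small mean correction and then feel down.

Request:
{"api": "play_rows", "payload": {
  "deltas": [-0.8, 1.4, 4, 0, 1, 0, 0, 4, 0, 1, 0, 0, 4, 0, 1, 0, 0, 3, 0, 1, 0, 0, 2, 0, 1, 0, 0, 2, 0, 1, 0, 0, 0, 0, 1, 0, 0, 0, 0, 1]
}}

```text
clock: 21.22
position: [0.4995, -0.3422, 0.1692]
orientation: [0.998, -0.064, -0.0, -0.0]
wrist_force: [-0.9, -0.2, -1.2]
grip_width: 0.0149
```

Request:
{"api": "play_rows", "payload": {
  "deltas": [0, 0, 1, 0, 1, 0, 0, 1, 0, 1, 0, 0, 1, 0, 1, 0, 0, 1, 0, 1, 0, 0, 0.5, 0, 1, 0, 0, 0, 0, 1, 0, 0, 0, 0, 1, 0, 0, 0, 0, 1]
}}

```text
clock: 21.88
position: [0.4995, -0.3422, 0.1649]
orientation: [0.998, -0.064, 0.0, 0.0]
wrist_force: [0.6, -0.5, -1.4]
grip_width: 0.0145
```

Request:
{"api": "play_rows", "payload": {
  "deltas": [0, 0, 1, 0, 1, 0, 0, 1, 0, 1, 0, 0, 1, 0, 1, 0, 0, 1, 0, 1, 0, 0, 1, 0, 1, 0, 0, 0, 0, 1, 0, 0, 0, 0, 1, 0, 0, 0, 0, 1]
}}

```text
clock: 22.55
position: [0.4995, -0.3422, 0.1598]
orientation: [0.998, -0.064, -0.0, -0.0]
wrist_force: [-0.7, 0.6, -0.7]
grip_width: 0.0146
```

Request:
{"api": "play_rows", "payload": {
  "deltas": [0, 0, 2, 0, 1, 0, 0, 2, 0, 1, 0, 0, 2, 0, 1, 0, 0, 2, 0, 1, 0, 0, 2, 0, 1, 0, 0, 2, 0, 1, 0, 0, 0, 0, 1, 0, 0, 0, 0, 1]
}}

```text
clock: 23.22
position: [0.4995, -0.3422, 0.1476]
orientation: [0.998, -0.064, -0.0, -0.0]
wrist_force: [1.1, 0.6, -1.0]
grip_width: 0.0147
```

Request:
{"api": "play_rows", "payload": {
  "deltas": [0, 0, 1, 0, 1, 0, 0, 1, 0, 1, 0, 0, 1, 0, 1, 0, 0, 1, 0, 1, 0, 0, 0.5, 0, 1, 0, 0, 0, 0, 1, 0, 0, 0, 0, 1, 0, 0, 0, 0, 1]
}}

```text
clock: 23.88
position: [0.4994, -0.3422, 0.1433]
orientation: [0.998, -0.064, -0.0, -0.0]
wrist_force: [-0.0, 0.6, -0.9]
grip_width: 0.0148
```

Request:
{"api": "play_rows", "payload": {
  "deltas": [0, 0, 0.6, 0, 1, 0, 0, 0.6, 0, 1, 0, 0, 0.6, 0, 1, 0, 0, 0.6, 0, 1, 0, 0, 0.6, 0, 1, 0, 0, 0, 0, 1, 0, 0, 0, 0, 1, 0, 0, 0, 0, 1]
}}

```text
clock: 24.55
position: [0.4996, -0.3423, 0.1406]
orientation: [0.998, -0.064, 0.0, 0.0]
wrist_force: [-1.7, 0.9, 4.6]
grip_width: 0.0142
```

The pipe touched bottom at TCP z = 0.1406, as predicted for a full 26 mm depth. Now I release and back off.

Request:
{"api": "play_rows", "payload": {
  "deltas": [0, 0, 0, 0, 0.8, 0, 0, 0, 0, 0.75, 0, 0, 0, 0, 0.7, 0, 0, 0, 0, 0.65, 0, 0, 0, 0, 0.6, 0, 0, 0, 0, 0.58, 0, 0, 0, 0, 0.58, 0, 0, 0, 0, 0.58]
}}

```text
clock: 25.22
position: [0.4995, -0.3422, 0.1403]
orientation: [0.998, -0.064, 0.0, -0.0]
wrist_force: [-0.1, 0.5, -0.9]
grip_width: 0.036
```

Request:
{"api": "play_rows", "payload": {
  "deltas": [0, 0, -4, 0, 0.58, 0, 0, -6, 0, 0.58, 0, 0, -10, 0, 0.58, 0, 0, -15, 0, 0.58, 0, 0, -20, 0, 0.58, 0, 0, -20, 0, 0.58, 0, 0, -20, 0, 0.58, 0, 0, -20, 0, 0.58]
}}

```text
clock: 25.88
position: [0.4994, -0.3422, 0.2576]
orientation: [0.998, -0.064, 0.001, 0.0]
wrist_force: [0.2, -0.3, 0.2]
grip_width: 0.036
```

Request:
{"api": "play_rows", "payload": {
  "deltas": [0, -25, -5, 0, 0.58, 0, -35, 0, 0, 0.58, 0, -35, 0, 0, 0.58, 0, -35, 0, 0, 0.58, 0, -25, 0, 0, 0.58, 0, 0, 0, 0, 0.58, 0, 0, 0, 0, 0.58, 0, 0, 0, 0, 0.58]
}}

```text
clock: 26.55
position: [0.5195, -0.1885, 0.2612]
orientation: [0.998, -0.064, 0.001, 0.0]
wrist_force: [-0.2, -0.0, -0.9]
grip_width: 0.0362
```

```bash
python3 - <<'E'
from h import *
o=bot.get_obs(); print(o['clock'],o['position'],o['wrist_force'],o['grip_width'])
I=[]
for n in("side","top"):
    c=eyes.capture(n); u,v=pix(c,[.51,-.34,.07]).astype(int); u=min(u,570)
    for t in("nozzle","nozzle_mid","bowl","chuck_key","calipers","glue"):
        for d in eyes.pinpoint(c,t)[:3]: print(n,t,round(d["p"],2),np.round(world(c,d["location"]),4))
    I.append(cv2.resize(c["img"][v-70:v+70,u-70:u+70],(400,400),interpolation=cv2.INTER_CUBIC))
cv2.imwrite("pics/c7.png",cv2.hconcat(I))
E
```

```text
26.55 [ 0.51951379 -0.18850516  0.26121591] [-0.23334352 -0.01590153 -0.92216914] 0.03622610157969773
side nozzle 0.97 [ 0.4988 -0.3416  0.0272]
side nozzle 0.91 [0.393 0.394 0.006]
side nozzle_mid 0.92 [0.3573 0.3679 0.0044]
side nozzle_mid 0.88 [ 0.5024 -0.3455  0.0728]
side bowl 0.76 [ 7.064e-01  5.970e-02 -1.000e-04]
side bowl 0.36 [ 0.505  -0.3446  0.0723]
side chuck_key 0.7 [ 0.6034 -0.0192 -0.0042]
side calipers 0.55 [ 0.4442 -0.0077 -0.0014]
side glue 0.83 [ 0.6874 -0.0701  0.0008]
top nozzle 0.93 [0.3926 0.4014 0.0047]
top nozzle 0.53 [ 0.4964 -0.3375  0.0258]
top nozzle 0.4 [ 0.6912 -0.073  -0.0027]
top nozzle_mid 0.71 [0.3606 0.3695 0.0056]
top nozzle_mid 0.55 [0.5581 0.1579 0.0708]
top nozzle_mid 0.47 [ 0.5037 -0.339   0.0673]
top bowl 0.56 [ 0.7039  0.0619 -0.0042]
top glue 0.72 [ 0.6894 -0.0721 -0.003 ]
```

View pics/c7.png

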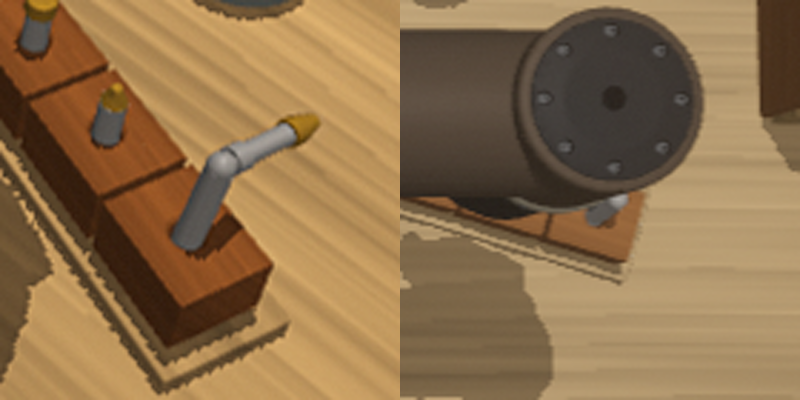

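The nozzle stands upright in the hole at crop (190,240), with its lower end measured at z = 0.027 and the hole bottom at 0.028. The bench items haven't moved and the robot is clear, so I'm handing in.

```bash
python3 -c "
from h import *
print(bot.close_job())"
```

```text
the job is handed in; nothing more can be done
None
```

The nozzle is out of its fitting and standing fully home, pipe-end down, in the empty rack hole. I handed the job in at about 27 s of the 58 s allowed.

**Release and lift:** With the fingertips about 20 mm apart astride the pipe, I pressed the ring until it stopped. The height held at 0.1673 m while the force rose from 14 to about 20.6 N, slightly over the suggested 20 N. I pinched the pipe with the ring still down and drew it straight up. The readings at the end of each move call showed no downward tug beyond about 1 N.

**Placing:** The pipe went into the hole without noticeable force and touched bottom at the height expected for the full 26 mm. The gripper then opened and backed off.

**Last checks:**
- **Nozzle:** It stands upright, and the side camera puts its lower end at z = 0.027 m, against 0.028 m for the hole's bottom.
- **Bench items:** The bowl, chuck key, calipers and glue are where they were, to within measurement error. The key and calipers were seen only from the side at the end, as the arm partly blocked the top view.
- **Robot:** It was clear of everything, with the wrist force near zero.

**Disagreements:**
- **Side forces:** While pressing and drawing the pipe there were side forces of up to about 5 N, mostly friction. I eased them with small shifts.
- **Hole position:** Before insertion, the pixel estimate and the network differed by about 3 to 4 mm. I took a value in between, and it went in cleanly.
- **Stray detections:** The last look gave a few low-confidence false hits, such as "nozzle_mid" at the now empty fitting.

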